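Set the hub-stop thumbscrew on a drive fixture

ROBOT

A 7-joint arm with a two-finger parallel gripper is mounted at the origin on the work surface. World frame = base frame: x ahead of the robot, y to its left, z up, the work surface at z = 0. Lengths are in m, angles in rad, forces in N, time in s.
With the tool pointing down it reaches from about 0.4 to 0.9 m from the base axis. Payload 5.5 kg.
Tool frame: the origin (TCP) lies at the very end of the fingers, on their centre line; the grasp point (between the pads) lies 19 mm behind it; y points along the fingers, z is the direction in which the jaws open and shut, and the axes are right-handed (so a half turn about y gives the same grasp; the last joint's range is limited). The gripper opens to 85 mm and grips with 20 to 120 N. Pads are 22 mm wide; open, the fingers measure 114 mm over their backs; the gripper's body (76 mm by 85 mm) begins 54 mm behind the grasp point. The pads swing forward as they close: fully open they stand 13 mm farther back than shut.
Start: joints at [1.522, 0.501, -0.427, 1.55, 0.221, 1.138, -0.21], TCP at [0.199, -0.619, 0.231] pointing down, gripper open.
Joint ranges: [-2.88, 2.88], [-0.31, 2.03], [-1.54, 1.56], [0.2, 2.42], [-1.41, 4.55], [0.19, 2.02], [-2.57, 2.57]. Speed limits (rad/s): [2.57, 2.57, 3.14, 3.14, 3.14, 3.14, 3.14].

INTERFACE

Orientations are given as a rotation vector (axis times angle).
In Python, from bench import r, readout, vision gives the robot as it stands. The module is installed in compiled form; this text tells all that it offers. Calls block until the motion is done:
- r.move_pose(position, orientation): joint-space move of the TCP to a pose.
- r.move_l(position, ori=None, vel=0.15): straight line of the TCP; ori=None keeps the orientation; vel is the mean speed in m/s.
- r.move_joints(angles): joint-space move.
- r.command_gripper(opening, grasp_force=None): opening from 0.0 (shut) to 1.0 (fully open); grasp_force is the grip in N (None keeps the last); returns when the fingers have stopped.
- r.wait(seconds).
- r.inverse_kinematics(position, orientation): joint angles nearest the present ones, or None.
- readout.get_obs(): the state.
- vision.camera(name): name is "scene" or "side" or "wrist"; returns (picture, depth): 420x560x3 uint8, red, green, blue; 420x560 float32, m along the optical axis (not along the pixel's ray), 0 where there is no reading.
- vision.camera_info(name): a dict with "vertical_fov" (degrees; the focal length in pixels is half the picture's height over the tangent of half this angle, whatever the lens; pixels are square), "cx", "cy" (the principal point, pixels), "pose" (4x4, takes a point from camera to world coordinates); the wrist camera has in their place "T_tool_cam" (4x4, takes a point from camera to tool coordinates, whose origin is the TCP and whose axes are the tool frame's). Camera axes: x right, y down, z forward; pixel columns grow to the right and rows downward; lengths in m; the calibration is good to about 2 mm. A picture is of the moment at which its call begins: read the wrist's pose just before it. camera_info takes no time and is no camera call.
A pose or a line that the arm cannot do raises r.IKError and nothing moves.
- r.sign_off(): hands the job in, once; it reports no verdict.
The state is a dict: "clock": time; "joints": joint angles; "dq": joint speeds; "tau": joint torques, N m; "ee_pos": TCP position; "tool_rot": TCP orientation; "wrist_force": force on the tool from outside, world axes, zero at the start; "torque": the same for the moment, N m; "gripper_width": opening from 0.0 (shut) to 1.0 (fully open).
Only numpy, scipy, OpenCV 4.12 (cv2) and the standard library are available. Lean on these libraries where they do the work, as an engineer would, in place of code of your own. Each camera call takes 0.05 s, during which the arm holds its last target.

TASK

The solvent bottle is standing in the way, close up against the drive fixture: set it down upright in the free half of the grey spill tray and let go of it. Then turn the thumbscrew on the fixture's bridge clockwise until its pad seats on the drive's hub, back it off a quarter turn so that the platter has running clearance, and finish still gripping the thumbscrew there, motionless, so that the lock nut can be tightened against it. Do not touch the open drive, do not tip or drop the bottle, and leave everything else where it stands.

Things in the scene. Friction and masses are not known exactly. Their poses are not given: they have to be found in the camera images.
- thumbscrew (a joint): Angle of the thumbscrew, rad. 0 = pad seated on the hub: a hard stop, felt as a sudden rise of the turning resistance. It grows as the screw is unscrewed (counter-clockwise seen from above); a quarter turn back from the stop is 1.571. At the start it is 1.0 to 3.2, so it needs that much clockwise turning to seat, in one or more grasps. It turns against a steady drag of about 0.06 N m and stays where it is left. It rises 0.24 mm per rad (right-hand thread, 1.5 mm pitch).
- thumbscrew_grip (a point): Centre of the thumbscrew's flat upright steel spade head, on the vertical screw axis, 79 mm above the bench when seated. The head is 38 mm wide (point x axis), 10 mm thick (point y axis: grip it across this, from above) and 30 mm high, so its top is 15 mm above this point. It turns with the screw; at joint 0 its x axis is parallel to the fixture's x axis. Below the head there is 14 mm of bare 10 mm shank, then the brass lock nut (25 mm across, top 29 mm below this point).
- fixture: Aluminium work-holding fixture standing fixed on the bench: base plate 126 mm (its x) x 134 mm (its y), 12 mm high with its feet; a bridge bar 26 mm wide runs over the drive along the fixture's y axis, its top 40 mm above the bench, on two posts 52 mm either side of the centre whose nuts and studs reach 49 mm. The thumbscrew goes down through the bar's middle. Origin: on the bench under the screw axis; the base plate reaches from x = -49 to +77 mm.
- drive: Opened 2.5-inch hard drive clamped under the bridge, 100 x 70 mm, bare platter and hub on top, highest point 23 mm above the bench. Not to be touched. Origin: under the spindle (on the screw axis), on the base plate 12 mm above the bench; it reaches from x = -36 to +64 mm.
- bottle_center (a point): Centre of the solvent bottle, half-way up (87.5 mm above its underside). White round bottle, 58 mm across, 175 mm high with its cap, about 0.15 to 0.31 kg, loose; it starts on the bench with its side within 20 mm of the fixture's base plate, on the robot's side.
- bottle: The same bottle; origin at the centre of its underside, z up along it.
- bottle_cap (a point): Centre of the bottle's grey round cap, 160 mm above its underside. The cap is 36 mm across and 30 mm high; the neck below it is 28 mm across, and the shoulder starts to widen 25 mm below this point.
- tray: Low grey spill tray, 200 mm (its x) x 110 mm (its y), rim 22 mm high, walls 4 mm, floor 4 mm, fixed on the bench at the robot's left or right. Origin: centre of its underside.
- tray_free (a point): Centre of the floor of the tray's free half, on the floor's top (4 mm above the bench), 45 mm from the tray's centre towards its -x end.
- organiser: Clear compartment box with screws, 200 x 110 x 30 mm, fixed on the bench on the side where the tray is not. Nothing goes in it.
- jar: Bystander: amber glass jar with a black lid, 52 mm across, 73 mm high, standing in the far half of the spill tray (in the tray's +x half). Origin: centre of its underside.
- screw_tub: Bystander: clear round tub of screws with a white lid, 72 mm across, 38 mm high, on the bench beyond the fixture, to the left. Origin: centre of its underside.
- spare_drive: Bystander: closed 2.5-inch drive, 100 x 70 x 10 mm, lying on the bench. Origin: centre of its underside.
- notes: Bystander: yellow sticky-note block, 76 x 76 x 15 mm. Origin: centre of its underside.
- pen_cup: Bystander: black cup of pens, 82 mm across, 150 mm high with the pens. Origin: centre of its underside.
- pliers: Bystander: small pliers lying flat, 160 mm long, 14 mm high. Origin: under the pivot; +x points to the jaws.
Mind the look-alikes: they are no part of the job. Leave any red look-alike of the bottle alone. There is more than one size of the fixture; the job needs the smaller.

How it is judged:
By the outcome, as a careful person would: the job done as asked, in the order asked, and still so for the second after the job is handed in, while the arm keeps its last pose, push and grip.
It also fails if it takes over 64 s, if anything falls off the work surface, if the arm or the gripper's body presses on something with over 40 N, if the wrist force passes 120 N, or if a joint passes its speed limit or range.

## Working session

There is one attempt and no reset: what is moved stays moved. The work goes in short steps, each a Python script; the robot and the scene stay as the last script left them, time stands still between calls to the robot, and variables do not carry over. Pictures are saved under pics/ and viewed, and the job is handed in when it is done.

```bash
ls; mkdir -p pics
cat > h.py <<'E'
import numpy as np, cv2
from scipy.spatial.transform import Rotation as R
from bench import r, readout, vision
def info(n): return vision.camera_info(n)
def shot(n,f):
    im,d=vision.camera(n); cv2.imwrite(f'pics/{f}.png',im[:,:,::-1]); np.savez(f'pics/{f}.npz',im=im,d=d,**({'pose':pose(n)})); return im,d
def pose(n):
    i=info(n)
    if 'pose' in i: return np.array(i['pose'])
    o=readout.get_obs(); T=np.eye(4); T[:3,:3]=R.from_rotvec(o['tool_rot']).as_matrix(); T[:3,3]=o['ee_pos']
    return T@np.array(i['T_tool_cam'])
def K(n):
    i=info(n); f=210/np.tan(np.radians(i['vertical_fov'])/2); return f,i['cx'],i['cy']
def onplane(n,u,v,z,P=None):
    P=pose(n) if P is None else P; f,cx,cy=K(n)
    dd=P[:3,:3]@np.array([(u-cx)/f,(v-cy)/f,1]); o=P[:3,3]; return o+dd*(z-o[2])/dd[2]
def cloud(n,d,P=None):
    P=pose(n) if P is None else P; f,cx,cy=K(n)
    v,u=np.mgrid[:420,:560]; p=np.stack([(u-cx)/f*d,(v-cy)/f*d,d],-1); return p@P[:3,:3].T+P[:3,3]
E
python3 - <<'E'
from h import *
o=readout.get_obs()
for k in o: print(k,np.round(o[k],3))
for n in ['scene','side','wrist']:
    i=info(n); print(n,{k:np.round(v,3) if not isinstance(v,str) else v for k,v in i.items()})
    shot(n,n+'0')
E
```

```text
pics
clock 0.0
joints [ 1.522  0.502 -0.427  1.552  0.221  1.138 -0.21 ]
dq [-0.002 -0.    -0.     0.001  0.002 -0.     0.001]
tau [-0.0000e+00 -5.6953e+01 -5.8160e+00 -2.8094e+01  1.1000e-02  1.2000e-02
  0.0000e+00]
ee_pos [ 0.199 -0.618  0.23 ]
tool_rot [-0.323  2.055 -2.051]
wrist_force [ 0.262 -0.06   0.673]
torque [-0.089 -0.001 -0.098]
gripper_width 0.999
scene {'vertical_fov': np.float64(42.455), 'cx': np.float64(283.994), 'cy': np.float64(212.013), 'pose': array([[ 1.000e-03,  7.960e-01, -6.050e-01,  1.423e+00],
       [ 1.000e+00, -1.000e-02, -1.200e-02,  3.500e-02],
       [-1.500e-02, -6.050e-01, -7.960e-01,  1.345e+00],
       [ 0.000e+00,  0.000e+00,  0.000e+00,  1.000e+00]])}
side {'vertical_fov': np.float64(45.523), 'cx': np.float64(276.826), 'cy': np.float64(211.258), 'pose': array([[-0.987, -0.119,  0.111,  0.354],
       [-0.163,  0.743, -0.649,  0.806],
       [-0.006, -0.659, -0.753,  1.04 ],
       [ 0.   ,  0.   ,  0.   ,  1.   ]])}
wrist {'vertical_fov': np.float64(70.598), 'cx': np.float64(276.366), 'cy': np.float64(208.899), 'T_tool_cam': array([[ 0.   ,  0.965,  0.263, -0.067],
       [-0.001, -0.263,  0.965, -0.143],
       [ 1.   , -0.001,  0.001, -0.001],
       [ 0.   ,  0.   ,  0.   ,  1.   ]])}
```

View pics/scene0.png

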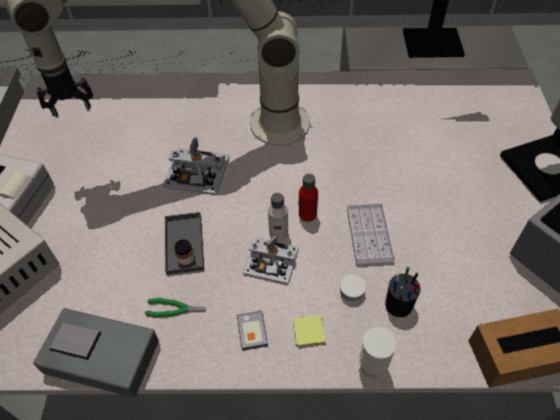

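View pics/side0.png

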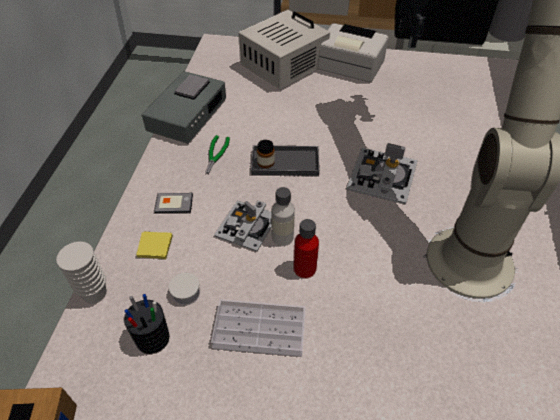

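View pics/wrist0.png

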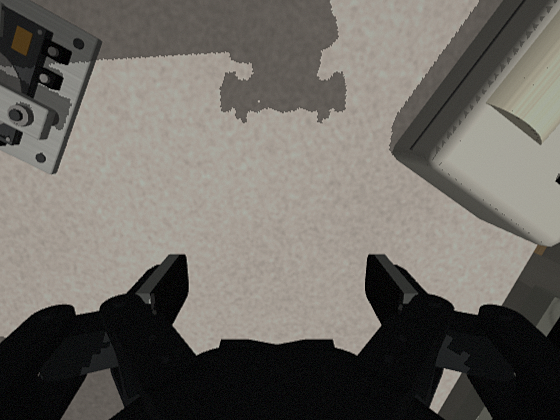

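The scene view holds two bottles: the white one at (278,220) and the red look-alike at (308,200). It also holds two fixtures, one at (272,258) with the white bottle against its robot side and a larger-looking one at (195,168). The tray is at (184,243), with the jar in its far half at (184,253). I'll enlarge and measure.

Run:
```python
from h import *
a=np.load('pics/scene0.npz'); b=np.load('pics/side0.npz')
c1=cv2.resize(a['im'][140:300,150:350],None,fx=4,fy=3.7,interpolation=cv2.INTER_CUBIC)
cv2.imwrite('pics/c1.png',c1[:,:,::-1])
c2=cv2.resize(b['im'][130:290,200:430],None,fx=3.45,fy=3.45,interpolation=cv2.INTER_CUBIC)
cv2.imwrite('pics/c2.png',c2[:,:,::-1])
for n,z in (('scene',a),('side',b)):
    C=cloud(n,z['d'],z['pose'])
    m=(C[...,2]>0.005)&(C[...,2]<0.3)&(C[...,0]>0.3)&(C[...,0]<1.05)&(abs(C[...,1])<.4)
    k,l,s,ce=cv2.connectedComponentsWithStats(m.astype(np.uint8))
    for i in range(1,k):
        if s[i,4]>60:
            p=C[l==i]; print(n,s[i],np.round(p.min(0),3),np.round(p.max(0),3),np.round(np.median(p,0),3))
```

```text
scene [298 174  20  48 770] [0.391 0.058 0.005] [0.444 0.115 0.18 ] [0.427 0.086 0.106]
scene [175 184  43  11 178] [ 0.3   -0.337  0.005] [ 0.332 -0.2    0.024] [ 0.31  -0.248  0.009]
scene [ 243  193   55   91 2478] [ 0.368 -0.103  0.005] [0.661 0.054 0.179] [ 0.571 -0.013  0.023]
scene [ 346  203   49   61 1103] [0.385 0.209 0.005] [0.596 0.332 0.037] [0.493 0.274 0.02 ]
scene [164 212  40  63 942] [ 0.406 -0.355  0.005] [ 0.627 -0.219  0.083] [ 0.582 -0.275  0.02 ]
scene [ 385  267   35   51 1204] [0.682 0.288 0.005] [0.768 0.37  0.147] [0.741 0.325 0.095]
scene [339 275  27  27 569] [0.648 0.167 0.005] [0.721 0.239 0.043] [0.689 0.202 0.034]
scene [144 298  61  20 426] [ 0.701 -0.367  0.005] [ 0.759 -0.204  0.019] [ 0.737 -0.299  0.01 ]
scene [236 311  31  39 723] [ 0.743 -0.115  0.005] [ 0.854 -0.032  0.015] [ 0.801 -0.074  0.008]
scene [293 315  32  31 798] [0.758 0.039 0.005] [0.845 0.12  0.022] [0.806 0.079 0.012]
scene [ 111  323   47   75 2291] [ 0.807 -0.4    0.006] [ 0.98  -0.317  0.081] [ 0.897 -0.359  0.071]
scene [ 358  328   38   50 1418] [0.863 0.199 0.005] [0.942 0
[... 461 characters left out ...]
.45  -0.183  0.005] [0.657 0.06  0.18 ] [0.545 0.01  0.03 ]
side [154 192  40  23 722] [ 0.744 -0.117  0.005] [ 0.851 -0.026  0.018] [ 0.797 -0.067  0.011]
side [ 293  219   26   59 1214] [ 0.378 -0.017  0.005] [0.438 0.12  0.179] [0.407 0.107 0.11 ]
side [136 232  36  28 788] [0.76  0.04  0.005] [0.851 0.123 0.022] [0.8   0.085 0.016]
side [  56  242   50   62 2052] [0.86  0.201 0.005] [0.941 0.281 0.161] [0.886 0.257 0.132]
side [168 272  33  34 803] [0.646 0.149 0.005] [0.718 0.242 0.044] [0.679 0.213 0.038]
side [ 123  294   46   60 1901] [0.682 0.235 0.005] [0.814 0.373 0.153] [0.714 0.346 0.1  ]
side [ 211  299   94   57 3414] [0.387 0.202 0.005] [0.592 0.336 0.035] [0.488 0.271 0.016]
```

View pics/c1.png

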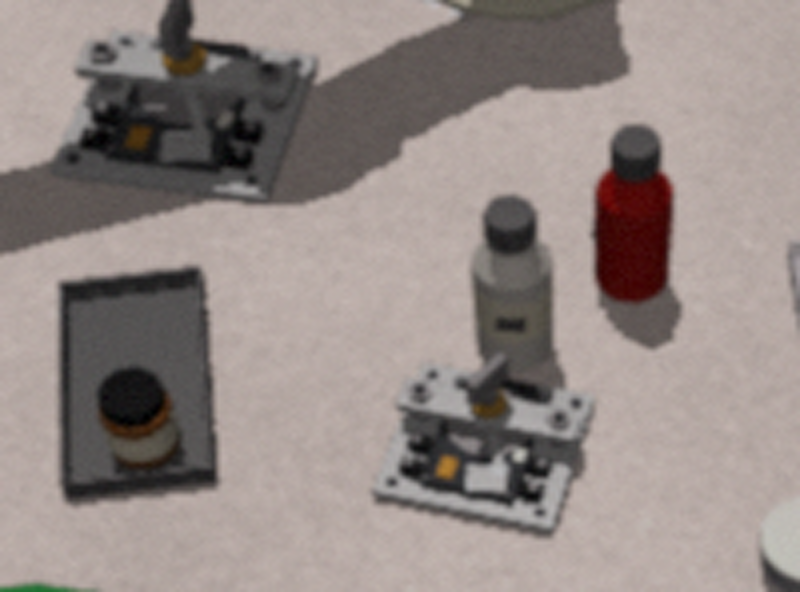

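View pics/c2.png

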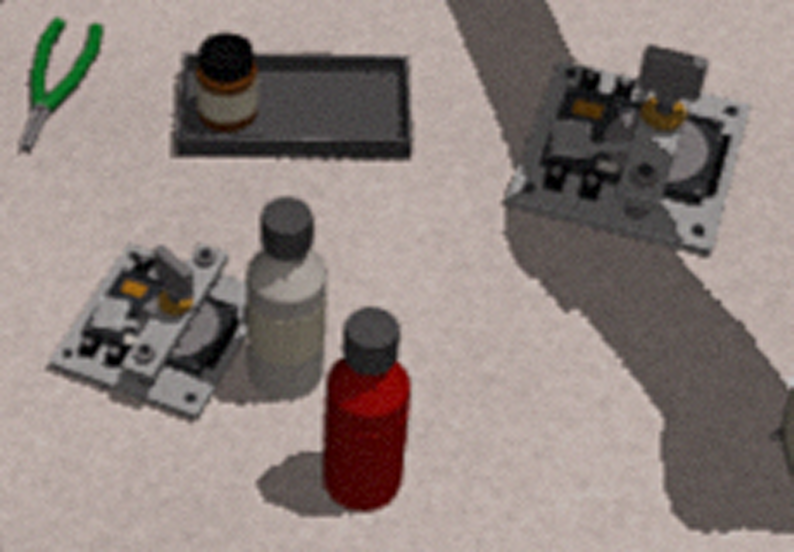

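The white bottle at (278,220) is the target. It stands against the small fixture at (272,258), and the other fixture is visibly bigger with no bottle near it. Next I'll measure the cap, tray and fixture.

Run:
```python
from h import *
a=np.load('pics/scene0.npz'); b=np.load('pics/side0.npz')
for n,z,box in (('scene',a,(262,190,295,240)),('side',b,(268,185,300,245))):
    C=cloud(n,z['d'],z['pose']); u0,v0,u1,v1=box
    c=C[v0:v1,u0:u1]
    for lo,hi in ((.172,.185),(.147,.172),(.02,.11)):
        p=c[(c[...,2]>lo)&(c[...,2]<hi)]; p=p[abs(p[:,1])<.1]; p=p[p[:,0]<.6]
        # algebraic circle fit
        A=np.c_[p[:,:2],np.ones(len(p))]; s=np.linalg.lstsq(A,(p[:,:2]**2).sum(1),rcond=None)[0]; ctr=s[:2]/2
        print(n,lo,len(p),'mean',p.mean(0).round(4),'fit',ctr.round(4),'r',np.sqrt(s[2]+ctr@ctr).round(4))
    # tray: dark grey pixels
    hsv=cv2.cvtColor(z['im'],cv2.COLOR_RGB2HSV)
    m=(C[...,2]>.0025)&(C[...,2]<.03)&(C[...,0]>.36)&(C[...,0]<.66)&(C[...,1]>-.38)&(C[...,1]<-.19)&(hsv[...,2]<110)
    k,l,s,_=cv2.connectedComponentsWithStats(m.astype(np.uint8)); i=1+np.argmax(s[1:,4])
    m2=(l==i)
    rim=m2&(C[...,2]>.018)&(C[...,2]<.027); p=C[rim]; 
    print(n,'rim',cv2.minAreaRect(p[:,:2].astype(np.float32)*1000),len(p))
    p=C[m2]; print(n,'tray all',cv2.minAreaRect(p[:,:2].astype(np.float32)*1000))
    j=C[(C[...,2]>.065)&(C[...,2]<.09)&(C[...,0]>.45)&(C[...,0]<.66)&(C[...,1]>-.38)&(C[...,1]<-.19)]; print('jar lid',j.min(0).round(3),j.max(0).round(3))
    # fixture (any white) heights
    f=C[(C[...,2]>.03)&(C[...,2]<.05)&(C[...,0]>.53)&(C[...,0]<.7)&(abs(C[...,1]+.02)<.09)]; print(n,'bridge',cv2.minAreaRect(f[:,:2].astype(np.float32)*1000))
    f=C[(C[...,2]>.075)&(C[...,2]<.11)&(C[...,0]>.53)&(C[...,0]<.7)&(abs(C[...,1]+.02)<.09)]; print(n,'head',f.mean(0).round(3),cv2.minAreaRect(f[:,:2].astype(np.float32)*1000),f[:,2].max().round(3))
    f=C[(C[...,2]>.008)&(C[...,2]<.015)&(C[...,0]>.45)&(C[...,0]<.7)&(abs(C[...,1]+.02)<.1)]; print(n,'base',cv2.minAreaRect(f[:,:2].astype(np.float32)*1000))
    f=C[(C[...,2]>.05)&(C[...,0]>.15)&(C[...,0]<.37)&(C[...,1]<-.15)&(C[...,1]>-.36)&(C[...,2]<.2)]; print(n,'bigfix',f.min(0).round(3),f.max(0).round(3))
```

```text
scene 0.172 53 mean [ 0.4814 -0.004   0.1742] fit [ 0.4814 -0.004 ] r 0.0127
scene 0.147 118 mean [ 0.4872 -0.0026  0.1633] fit [ 0.4824 -0.0033] r 0.0148
scene 0.02 377 mean [ 0.5047 -0.0029  0.0687] fit [ 0.5178 -0.0032] r 0.0258
scene rim ((518.7158203125, -284.787353515625), (205.1005859375, 107.09896850585938), 7.797547817230225) 173
scene tray all ((516.0389404296875, -285.64202880859375), (210.3857879638672, 108.06604766845703), 7.953516006469727)
jar lid [ 0.549 -0.295  0.065] [ 0.598 -0.25   0.083]
scene bridge ((568.0472412109375, -20.639846801757812), (133.20376586914062, 34.44097900390625), 75.0687255859375)
scene head [ 0.57  -0.021  0.087] ((568.6476440429688, -20.896230697631836), (12.107163429260254, 36.81696319580078), 50.71066665649414) 0.096
scene base ((559.9855346679688, -18.63988494873047), (133.68267822265625, 177.72531127929688), 75.3512954711914)
scene bigfix [ 0.186 -0.352  0.05 ] [ 0.244 -0.19   0.126]
side 0.172 139 mean [0.4776 0.0026 0.1758] fit [0.4584 0.0321] r 0.0405
side 0.147 119 mean [0.4737 0.0162 0.1609] fit [0.4619 0.0556] r 0.0487
side 0.02 520 mean [0.4764 0.0209 0.0673] fit [ 0.4797 -0.0053] r 0.0323
side rim ((515.7424926757812, -282.751708984375), (199.23825073242188, 115.04996490478516), 8.027414321899414) 294
side tray all ((518.5493774414062, -292.9122619628906), (205.55557250976562, 137.1509552001953), 7.496951580047607)
jar lid [ 0.55  -0.293  0.065] [ 0.595 -0.246  0.083]
side bridge ((566.3662719726562, -17.171371459960938), (135.91448974609375, 28.145803451538086), 74.92353820800781)
side head [ 0.566 -0.015  0.089] ((565.8937377929688, -16.85112953186035), (12.542194366455078, 37.75593948364258), 46.80644607543945) 0.1
side base ((550.5402221679688, -12.871444702148438), (137.63949584960938, 213.42642211914062), 74.7242660522461)
side bigfix [ 0.182 -0.302  0.05 ] [ 0.239 -0.175  0.126]
```

```bash
cat >> h.py <<'E'
def ori(psi):
    c,s=np.cos(psi),np.sin(psi)
    return R.from_matrix(np.array([[s,0,c],[-c,0,s],[0,-1,0]])).as_rotvec()
def st(msg=''):
    o=readout.get_obs(); M=R.from_rotvec(o['tool_rot']).as_matrix()
    print(msg,'t',round(o['clock'],2),'p',np.round(o['ee_pos'],4),'psi',round(np.arctan2(M[1,2],M[0,2]),3),'F',np.round(o['wrist_force'],2),'Mz',np.round(o['torque'],3),'g',round(o['gripper_width'],3),'q',np.round(o['joints'],2)); return o
E
python3 - <<'E'
from h import *
st()
for psi in np.arange(-180,180,30):
    for p in ([.48,-.003,.30],[.48,-.003,.14],[.4725,-.29,.144],[.567,-.018,.07]):
        q=r.inverse_kinematics(p,ori(np.radians(psi))); print(psi,p,None if q is None else np.round(q,2))
E
```

```text
t 0.15 p [ 0.1992 -0.6182  0.2305] psi -1.259 F [ 0.49 -0.15  0.71] Mz [ 0.003 -0.02  -0.046] g 1.001 q [ 1.52  0.5  -0.43  1.55  0.22  1.14 -0.21]
-180 [0.48, -0.003, 0.3] None
-180 [0.48, -0.003, 0.14] [-1.05  0.74  1.36  2.09 -0.85  1.06 -2.39]
-180 [0.4725, -0.29, 0.144] [-0.31  0.69  1.13  1.91 -0.73  1.04 -2.  ]
-180 [0.567, -0.018, 0.07] [-0.68  0.73  0.9   1.91 -0.75  0.88 -2.53]
-150 [0.48, -0.003, 0.3] [-0.87  0.12  0.9   1.91 -0.1   1.15 -2.55]
-150 [0.48, -0.003, 0.14] [-0.63  0.35  0.68  2.08 -0.3   0.81 -2.38]
-150 [0.4725, -0.29, 0.144] [ 0.75  0.42 -0.31  1.87  0.17  0.87 -2.26]
-150 [0.567, -0.018, 0.07] [-0.15  0.54  0.17  1.89 -0.13  0.72 -2.53]
-120 [0.48, -0.003, 0.3] [ 0.92  0.22 -1.1   1.86  0.21  1.18 -2.34]
-120 [0.48, -0.003, 0.14] [ 0.67  0.42 -0.86  2.04  0.42  0.86 -2.52]
-120 [0.4725, -0.29, 0.144] [ 0.83  0.44 -0.41  1.87  0.22  0.88 -1.78]
-120 [0.567, -0.018, 0.07] [ 0.42  0.6  -0.56  1.87  0.43  0.79 -2.47]
-90 [0.48, -0.003, 0.3] [ 1.    0.26 -1.21  1.86  0.26  1.19 -1.87]
-90 [0.48, -0.003, 0.14] [ 0.76  0.47 -0.98  2.04  0.5   0.9  -2.07]
-90 [0.4
[... 1636 characters left out ...]
0.86]
90 [0.4725, -0.29, 0.144] [ 1.28  0.64 -1.04  1.86  0.64  1.03  1.54]
90 [0.567, -0.018, 0.07] [ 0.69  0.76 -0.95  1.87  0.77  0.94  0.94]
120 [0.48, -0.003, 0.3] [ 1.05  0.3  -1.28  1.86  0.31  1.21  1.76]
120 [0.48, -0.003, 0.14] [ 0.95  0.68 -1.3   2.03  0.77  1.05  1.37]
120 [0.4725, -0.29, 0.144] [ 1.4   0.83 -1.3   1.85  0.87  1.18  1.89]
120 [0.567, -0.018, 0.07] [ 0.86  1.02 -1.31  1.86  1.09  1.2   1.26]
150 [0.48, -0.003, 0.3] [ 1.05  0.3  -1.28  1.86  0.31  1.21  2.28]
150 [0.48, -0.003, 0.14] [ 0.95  0.68 -1.3   2.03  0.77  1.05  1.89]
150 [0.4725, -0.29, 0.144] [-0.3   0.66  1.09  1.91 -0.7   1.02 -2.55]
150 [0.567, -0.018, 0.07] [ 0.86  1.02 -1.31  1.86  1.09  1.2   1.78]
```

Run:
```python
from h import *
r.move_pose([.48,-.003,.30],ori(np.radians(-60)))
st()
shot('wrist','w1');
```

```text
t 2.57 p [ 0.4801 -0.0041  0.2998] psi -1.049 F [-0.93 -0.65  0.15] Mz [-0.025 -0.001  0.037] g 1.001 q [ 1.03  0.29 -1.26  1.86  0.29  1.2  -1.37]
```

View pics/w1.png

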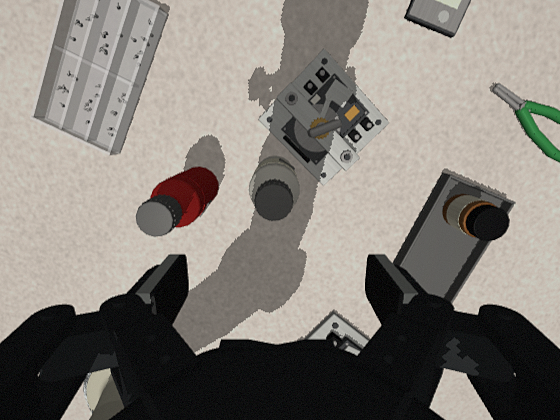

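The wrist view shows the white bottle's cap top near (273,200), the bridge nuts near (291,98) and (348,156), the tray at right with the jar at (470,215), and the head near (322,128). I'll refine these.

Run:
```python
from h import *
z=np.load('pics/w1.npz'); P=z['pose']; C=cloud('wrist',z['d'],P)
for n in [(291,98,.049),(348,156,.049)]: print(n,onplane('wrist',*n[:2],n[2],P).round(4), C[n[1],n[0]].round(4))
c=(abs(C[...,2]-.175)<.004); c[:,:230]=0; c[:,320:]=0; c[:170]=0;c[240:]=0
v,u=np.nonzero(c); print('cap px',u.mean(),v.mean(),len(u),onplane('wrist',u.mean(),v.mean(),.175,P).round(4),C[c].mean(0).round(4),np.ptp(C[c],0).round(4))
m=(C[...,2]>.016)&(C[...,2]<.028)&(C[...,0]>.36)&(C[...,0]<.66)&(C[...,1]>-.38)&(C[...,1]<-.19)
p=C[m]; rc=cv2.minAreaRect(p[:,:2].astype(np.float32)*1000); print('tray',rc)
h=(C[...,2]>.088)&(C[...,2]<.105)&(abs(C[...,0]-.567)<.03)&(abs(C[...,1]+.018)<.03)
p=C[h]; print('head',p.mean(0).round(4),cv2.minAreaRect(p[:,:2].astype(np.float32)*1000),p[:,2].max())
b=(C[...,2]>.036)&(C[...,2]<.044)&(abs(C[...,0]-.567)<.09)&(abs(C[...,1]+.018)<.09)
p=C[b]; print('bridge',cv2.minAreaRect(p[:,:2].astype(np.float32)*1000))
cv2.imwrite('pics/c3.png',cv2.resize(z['im'][30:220,220:410],None,fx=3.1,fy=3.1,interpolation=cv2.INTER_CUBIC)[:,:,::-1])
```

```text
(291, 98, 0.049) [0.5781 0.0315 0.049 ] [0.5779 0.0315 0.0513]
(348, 156, 0.049) [ 0.5537 -0.0699  0.049 ] [ 0.5537 -0.0697  0.0495]
cap px 273.3665158371041 201.43348416289592 1105 [ 0.4791 -0.0009  0.175 ] [ 0.4791 -0.0009  0.1753] [0.0353 0.0353 0.0065]
tray ((525.2271118164062, -283.2943115234375), (179.96128845214844, 111.501953125), 8.209699630737305)
head [ 0.5656 -0.0182  0.0944] ((565.654296875, -18.502952575683594), (9.945115089416504, 37.56099319458008), 50.533626556396484) 0.09714060274172948
bridge ((531.602783203125, -9.730491638183594), (133.8338165283203, 96.862548828125), 75.280517578125)
```

View pics/c3.png

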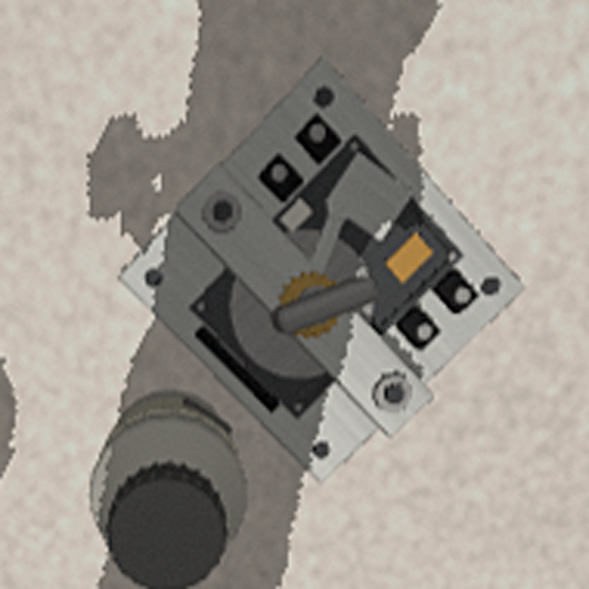

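Measured positions, all consistent across views:
- **Bottle:** (0.479, -0.001).
- **Screw axis:** (0.566, -0.019). The nuts are 104 mm apart, as specified.
- **Head:** its x axis is at 140.5° and the fixture's x axis at -14.5°, so the joint stands at about 2.70 rad.

Next is the bottle grasp.

Run:
```python
from h import *
r.move_l([.479,-.001,.20]); r.move_l([.479,-.001,.141],vel=.1); st('down')
r.command_gripper(0.0,40); st('gripped')
r.move_l([.479,-.001,.156],vel=.06); st('lift')
shot('side','s2')
```

```text
down t 4.17 p [ 0.4793 -0.0007  0.1413] psi -1.047 F [-0.57  0.54  0.04] Mz [-0.005  0.021  0.029] g 1.0 q [ 0.8   0.5  -1.05  2.04  0.55  0.92 -1.59]
gripped t 4.69 p [ 0.4794 -0.0011  0.1415] psi -1.047 F [-0.33 -0.28  4.88] Mz [-0.084  0.235  0.032] g 0.409 q [ 0.8   0.5  -1.05  2.04  0.55  0.92 -1.59]
lift t 5.09 p [ 0.4792 -0.0011  0.1563] psi -1.047 F [-0.28 -0.54 -2.34] Mz [ 0.002  0.077 -0.009] g 0.411 q [ 0.83  0.48 -1.08  2.03  0.52  0.94 -1.57]
```

View pics/s2.png

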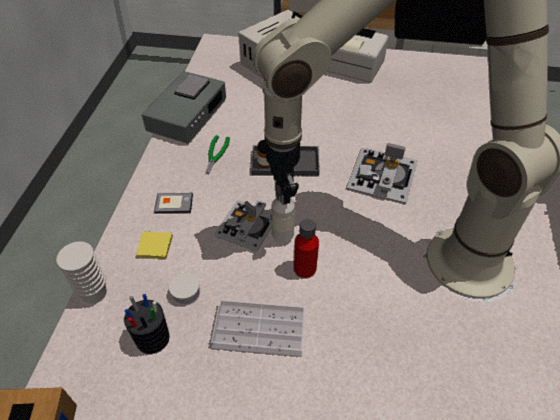

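Run:
```python
from h import *
r.move_l([.479,-.001,.21],vel=.12)
r.move_l([.472,-.290,.21],vel=.15)
r.wait(.2); st('over')
shot('wrist','w3')
r.move_l([.472,-.290,.153],vel=.1); r.wait(.2); st('near')
z=.153
while z>.140:
    z-=.0015; r.move_l([.472,-.290,z],vel=.02); o=readout.get_obs()
    if o['wrist_force'][2]>1.5: break
st('contact')
shot('side','s3'); shot('wrist','w4')
```

```text
over t 8.02 p [ 0.4721 -0.2896  0.2101] psi -1.047 F [ 0.12  0.01 -1.92] Mz [-0.002  0.003 -0.008] g 0.403 q [ 1.3   0.53 -1.06  1.8   0.52  1.11 -0.98]
near t 8.98 p [ 0.4725 -0.2902  0.1537] psi -1.047 F [ 0.55  0.32 -2.55] Mz [ 0.001 -0.055 -0.022] g 0.409 q [ 1.26  0.6  -1.    1.85  0.59  1.02 -1.04]
contact t 10.48 p [ 0.4727 -0.29    0.1455] psi -1.047 F [-3.29  1.22 10.18] Mz [ 0.453  0.709 -0.026] g 0.408 q [ 1.25  0.61 -0.99  1.86  0.6   1.01 -1.05]
```

View pics/s3.png

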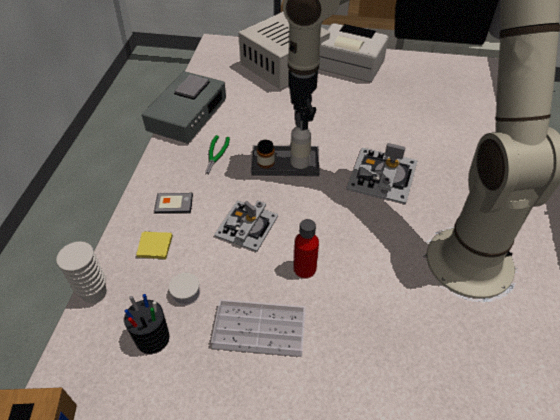

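View pics/w4.png

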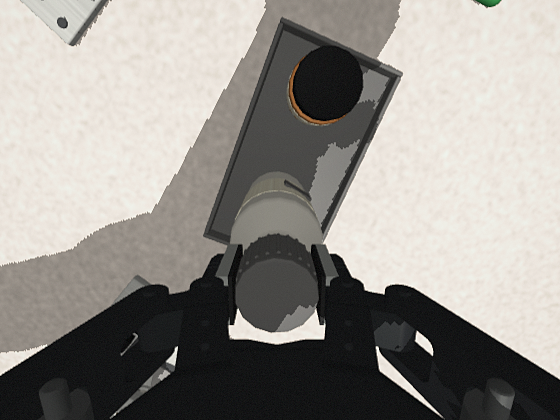

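The bottle stands on the tray floor: contact came at TCP z 0.1455, as expected. I'll release it and retreat.

Run:
```python
from h import *
o=st()
r.move_l([.4725,-.290,.1455],vel=.02); st('unload')
r.command_gripper(.55); r.command_gripper(.9); st('open')
r.move_l([.4725,-.290,.22],vel=.12)
r.move_l([.5659,-.019,.22],ori=ori(np.radians(0)),vel=.2); st()
shot('wrist','w5'); shot('side','s5')
```

```text
t 10.58 p [ 0.4727 -0.29    0.1455] psi -1.047 F [-3.27  0.42  9.11] Mz [0.456 0.736 0.024] g 0.414 q [ 1.25  0.61 -0.99  1.86  0.6   1.01 -1.05]
unload t 10.83 p [ 0.4725 -0.2901  0.1455] psi -1.047 F [ 0.35 -0.35  0.6 ] Mz [0.101 0.091 0.045] g 0.412 q [ 1.25  0.61 -0.99  1.86  0.6   1.01 -1.05]
open t 11.51 p [ 0.4725 -0.29    0.1455] psi -1.047 F [-0.38 -0.73 -0.74] Mz [0.047 0.016 0.012] g 0.899 q [ 1.25  0.61 -0.99  1.86  0.6   1.01 -1.05]
 t 13.87 p [ 0.5657 -0.0202  0.2198] psi -0.002 F [0.25 0.08 0.34] Mz [ 0.036 -0.041  0.023] g 0.903 q [ 0.88  0.67 -1.26  1.76  0.68  1.23 -0.57]
```

View pics/w5.png

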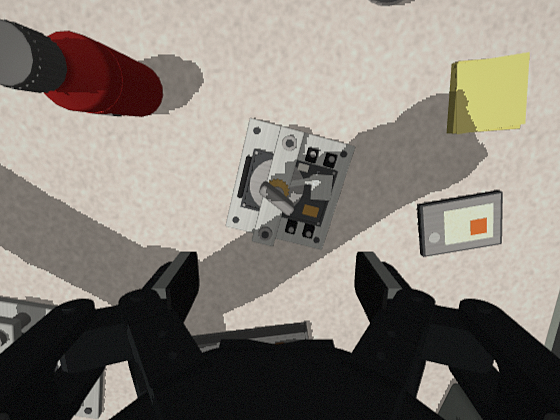

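View pics/s5.png

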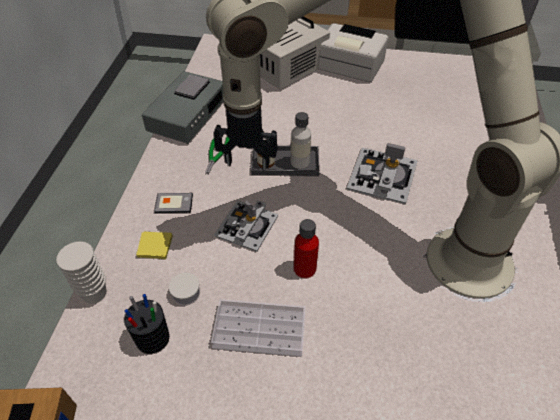

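The bottle stands upright and released in the tray's free half. The fixture is clear in the wrist view (nuts near (290,142) and (265,234)), so I'll refine the axis and head angle.

Run:
```python
from h import *
z=np.load('pics/w5.npz'); P=z['pose']; C=cloud('wrist',z['d'],P)
cv2.imwrite('pics/c5.png',cv2.resize(z['im'][110:260,210:370],None,fx=4.5,fy=3.9,interpolation=cv2.INTER_CUBIC)[:,:,::-1])
h=(C[...,2]>.088)&(C[...,2]<.105)&(abs(C[...,0]-.567)<.03)&(abs(C[...,1]+.018)<.03)
p=C[h]; print('head',p.mean(0).round(4),cv2.minAreaRect(p[:,:2].astype(np.float32)*1000),p[:,2].max().round(4))
b=(abs(C[...,2]-.040)<.0025)&(abs(C[...,0]-.567)<.09)&(abs(C[...,1]+.018)<.09)
k,l,s,_=cv2.connectedComponentsWithStats(b.astype(np.uint8)); i=1+np.argmax(s[1:,4]); p=C[l==i]
print('bridge',cv2.minAreaRect(p[:,:2].astype(np.float32)*1000))
b=(abs(C[...,2]-.012)<.003)&(abs(C[...,0]-.577)<.1)&(abs(C[...,1]+.018)<.1)
k,l,s,_=cv2.connectedComponentsWithStats(b.astype(np.uint8)); 
p=C[b]; print('base',cv2.minAreaRect(p[:,:2].astype(np.float32)*1000))
for n in [(290,142),(265,234)]: print(onplane('wrist',*n,.049,P).round(4),C[n[1],n[0]].round(4))
```

```text
head [ 0.5654 -0.0175  0.0943] ((565.5509643554688, -18.476951599121094), (10.298157691955566, 37.73096466064453), 50.591285705566406) 0.0972
bridge ((574.8366088867188, 16.34256362915039), (61.543006896972656, 26.028846740722656), 75.08979797363281)
base ((579.2066650390625, -22.315353393554688), (134.07662963867188, 126.25374603271484), 75.15704345703125)
[0.5798 0.0324 0.049 ] [0.5798 0.0324 0.0488]
[ 0.5526 -0.0685  0.049 ] [ 0.5526 -0.0685  0.049 ]
```

View pics/c5.png

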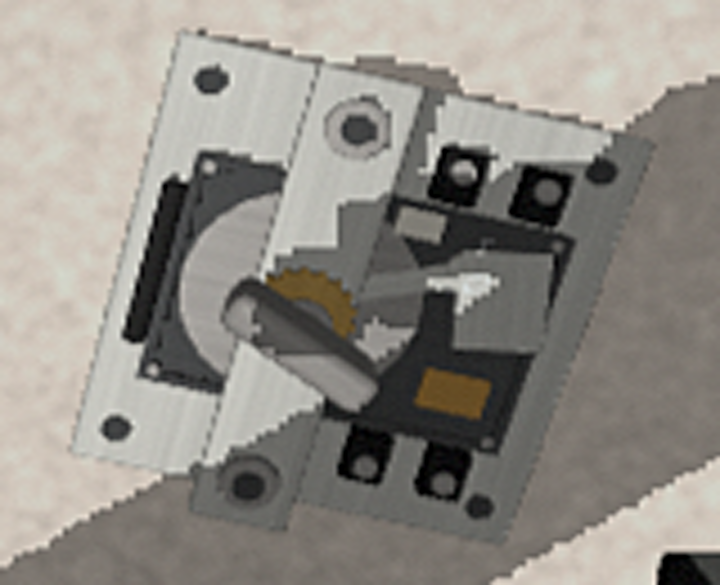

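The fixture origin is (0.5657, -0.0187), its x axis is at -14.9° and the head's x axis at 140.6°, so the joint stands at about 2.71 rad. The jaws should close along psi = 50.6°. Next I'll grasp the head.

Run:
```python
from h import *
o=ori(np.radians(50.6)); p=[.5657,-.0187]
r.command_gripper(.5)
r.move_l(p+[.16],ori=o,vel=.15); st()
q=r.inverse_kinematics(p+[.063],o); print(np.round(q,2))
r.move_l(p+[.063],vel=.1); a=st('down')
r.command_gripper(0.0,80); st('grip'); r.wait(.1); st('grip')
shot('wrist','w6'); shot('scene','sc6')
```

```text
t 15.43 p [ 0.5659 -0.0186  0.1603] psi 0.882 F [ 0.61  0.37 -0.33] Mz [-0.038  0.03  -0.072] g 0.5 q [ 0.89  0.87 -1.36  1.81  0.9   1.25  0.15]
[ 0.83  0.96 -1.23  1.87  1.03  1.12  0.08]
down t 16.54 p [ 0.5662 -0.0185  0.0637] psi 0.883 F [ 0.45  0.44 -0.56] Mz [ 0.003 -0.005  0.02 ] g 0.501 q [ 0.83  0.97 -1.23  1.87  1.03  1.13  0.08]
grip t 16.93 p [ 0.5657 -0.0191  0.0636] psi 0.883 F [-2.52 -1.96  6.34] Mz [-0.389  0.471  0.067] g 0.104 q [ 0.83  0.97 -1.23  1.87  1.03  1.13  0.08]
grip t 17.03 p [ 0.5657 -0.0191  0.0636] psi 0.883 F [-2.55 -2.54  6.87] Mz [-0.31   0.478  0.048] g 0.101 q [ 0.83  0.97 -1.23  1.87  1.03  1.13  0.08]
```

View pics/w6.png

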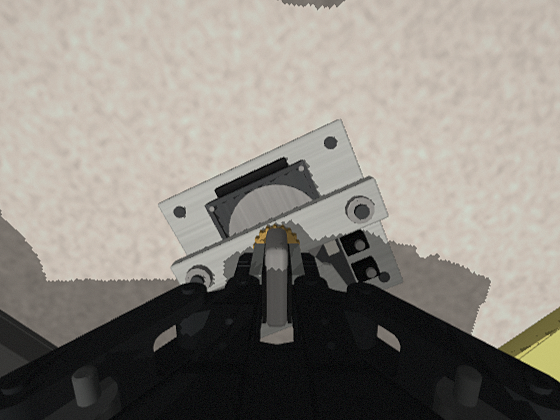

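Run:
```python
from h import *
for d in [50,20,0,-30,-60,-90,-105,-110,-115]:
    q=r.inverse_kinematics([.5657,-.0187,.0627],ori(np.radians(d))); print(d,None if q is None else np.round(q,2))
```

```text
50 [ 0.83  0.97 -1.23  1.87  1.03  1.13  0.07]
20 [ 0.8   0.9  -1.15  1.87  0.97  1.06 -0.41]
0 [ 0.77  0.87 -1.1   1.87  0.92  1.03 -0.73]
-30 [ 0.72  0.81 -1.01  1.87  0.84  0.97 -1.2 ]
-60 [ 0.67  0.75 -0.92  1.87  0.76  0.91 -1.67]
-90 [ 0.6   0.7  -0.81  1.87  0.66  0.86 -2.12]
-105 [ 0.56  0.68 -0.76  1.88  0.62  0.84 -2.35]
-110 [ 0.55  0.67 -0.74  1.88  0.6   0.83 -2.42]
-115 [ 0.54  0.66 -0.72  1.88  0.58  0.83 -2.5 ]
```

```bash
cat >> h.py <<'E'
XY=[.5657,-.0187]
def turn(d,z0=.0632,d0=50.6,vel=.15):
    r.move_l(XY+[z0+.00024*np.radians(d-d0)],ori=ori(np.radians(d)),vel=vel)
def brief(d):
    o=readout.get_obs(); M=R.from_rotvec(o['tool_rot']).as_matrix(); ps=np.degrees(np.arctan2(M[1,2],M[0,2]))
    print(round(d,1),'t',round(o['clock'],2),'psi',round(ps,2),'F',np.round(o['wrist_force'],1),'Mz',np.round(o['torque'][2],3),'q7',np.round(o['joints'][6],2),'dq',np.abs(o['dq']).max().round(2),'p',np.round(o['ee_pos'],4)); return o,ps
E
python3 - <<'E'
from h import *
brief(50.6)
for d in [45,40,30,20]:
    turn(d); brief(d)
E
```

```text
50.6 t 17.13 psi 50.58 F [-2.4 -1.4  5.6] Mz -0.032 q7 0.08 dq 0.0 p [ 0.5658 -0.0191  0.0636]
45 t 17.38 psi 45.12 F [-2.7 -2.7  4.9] Mz -0.068 q7 -0.01 dq 0.02 p [ 0.5658 -0.0191  0.0636]
40 t 17.63 psi 40.13 F [-1.7 -1.8  5.7] Mz -0.001 q7 -0.09 dq 0.01 p [ 0.5658 -0.0192  0.0636]
30 t 17.96 psi 30.19 F [-2.9 -2.5  6.4] Mz -0.07 q7 -0.25 dq 0.01 p [ 0.5658 -0.0191  0.0635]
20 t 18.28 psi 20.19 F [-2.3 -1.6  7.4] Mz -0.032 q7 -0.41 dq 0.01 p [ 0.5657 -0.0192  0.0635]
```

Run:
```python
from h import *
for d in [5,-10,-25,-40,-55,-70,-80,-85]:
    turn(d); o,ps=brief(d)
    if abs(o['torque'][2])>.3: break
shot('wrist','w7')
```

```text
5 t 18.69 psi 5.2 F [-2.2 -2.2  7.4] Mz -0.049 q7 -0.65 dq 0.01 p [ 0.5657 -0.0192  0.0634]
-10 t 19.1 psi -9.79 F [-2.7 -3.6  6.8] Mz -0.09 q7 -0.88 dq 0.01 p [ 0.5657 -0.0192  0.0633]
-25 t 19.51 psi -24.79 F [-3.8 -2.6  7.6] Mz -0.046 q7 -1.11 dq 0.01 p [ 0.5656 -0.0192  0.0633]
-40 t 19.92 psi -39.79 F [-2.7 -2.5  7.2] Mz -0.012 q7 -1.34 dq 0.01 p [ 0.5656 -0.0192  0.0632]
-55 t 20.32 psi -54.79 F [-2.3 -2.9  7. ] Mz -0.083 q7 -1.57 dq 0.01 p [ 0.5656 -0.0192  0.0631]
-70 t 20.73 psi -69.78 F [-2.8 -2.3  7.4] Mz -0.095 q7 -1.8 dq 0.01 p [ 0.5656 -0.0192  0.0631]
-80 t 21.06 psi -79.79 F [-2.3 -1.7  7.7] Mz -0.088 q7 -1.95 dq 0.01 p [ 0.5656 -0.0191  0.063 ]
-85 t 21.31 psi -84.79 F [-3.4 -2.1  8. ] Mz -0.046 q7 -2.02 dq 0.01 p [ 0.5656 -0.0191  0.063 ]
```

View pics/w7.png

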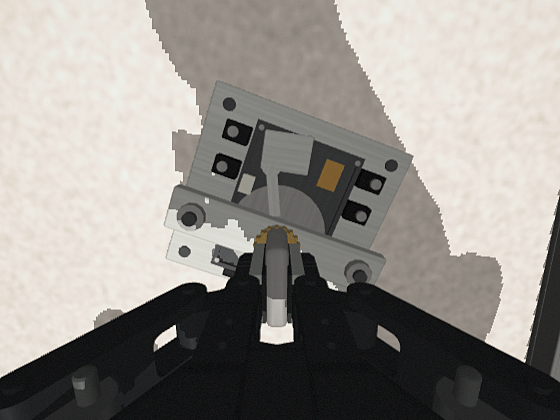

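The head has turned with the fingers: it sits between the pads at (278,270) and the bridge now runs across the picture. Now fine steps toward the stop.

Run:
```python
from h import *
d=-85
while d>-115:
    d-=2 if d>-97 else 1
    turn(d); o,ps=brief(d)
    if abs(o['torque'][2])>.3 or abs(ps-d)>.8: break
```

```text
-87 t 21.61 psi -86.78 F [-3.8 -1.9  7.6] Mz -0.062 q7 -2.05 dq 0.01 p [ 0.5656 -0.0191  0.063 ]
-89 t 21.86 psi -88.78 F [-3.6 -2.2  7.7] Mz -0.043 q7 -2.08 dq 0.0 p [ 0.5656 -0.0191  0.063 ]
-91 t 22.11 psi -90.77 F [-3.  -2.4  7.6] Mz -0.095 q7 -2.11 dq 0.0 p [ 0.5656 -0.0191  0.063 ]
-93 t 22.36 psi -92.78 F [-2.1 -2.3  7.3] Mz -0.025 q7 -2.14 dq 0.01 p [ 0.5656 -0.0191  0.063 ]
-95 t 22.61 psi -94.78 F [-2.9 -2.3  7.2] Mz -0.049 q7 -2.17 dq 0.0 p [ 0.5656 -0.0191  0.0629]
-97 t 22.86 psi -96.78 F [-3.5 -2.7  7.4] Mz -0.02 q7 -2.2 dq 0.0 p [ 0.5656 -0.0191  0.0629]
-98 t 23.11 psi -97.77 F [-2.9 -2.8  7.7] Mz -0.031 q7 -2.22 dq 0.0 p [ 0.5656 -0.0191  0.0629]
-99 t 23.36 psi -98.77 F [-3.2 -2.3  8.4] Mz -0.016 q7 -2.23 dq 0.0 p [ 0.5656 -0.0191  0.0629]
-100 t 23.61 psi -99.76 F [-2.9 -2.1  7.3] Mz -0.029 q7 -2.25 dq 0.0 p [ 0.5656 -0.0191  0.0629]
-101 t 23.86 psi -100.77 F [-3.4 -1.5  7.7] Mz -0.008 q7 -2.26 dq 0.0 p [ 0.5656 -0.0191  0.0629]
-102 t 24.11 psi -101.77 F [-2.3 -2.1  7.2] Mz -0.05 q7 -2.28 dq 0.0 p [ 0.5656 -0.0191  0.0629]
-103 t 24.36 psi -102.76 F [-2.8 -2.4  7.5] Mz -0.09 q7 -2.29 dq 0.0 p [ 0.5656 -0.0191  0.0629]
-104 t 24.61 psi -103.76 F [-3.  -2.3  7.9] Mz 0.019 q7 -2.31 dq 0.0 p [ 0.5655 -0.0191  0.0629]
-105 t 24.86 psi -104.76 F [-3.1 -2.2  7.8] Mz -0.053 q7 -2.32 dq 0.0 p [ 0.5656 -0.0191  0.0629]
-106 t 25.11 psi -105.69 F [-2.4 -2.8  7.8] Mz 0.434 q7 -2.34 dq 0.0 p [ 0.5655 -0.0191  0.0629]
```

Run:
```python
from h import *
r.wait(.2); brief(-106)
turn(-106.6); brief(-106.6); r.wait(.2); brief(-106.6)
```

```text
-106 t 25.31 psi -105.69 F [-2.4 -2.3  8. ] Mz 0.432 q7 -2.34 dq 0.0 p [ 0.5656 -0.0191  0.0629]
-106.6 t 25.56 psi -106.25 F [-1.7 -2.6  8.2] Mz 0.593 q7 -2.35 dq 0.0 p [ 0.5656 -0.0191  0.0629]
-106.6 t 25.76 psi -106.25 F [-3.3 -2.8  8. ] Mz 0.717 q7 -2.35 dq 0.0 p [ 0.5656 -0.0191  0.0629]
```

The pad is seated: torque jumped from about -0.05 to +0.43 and then 0.65 N m at psi of about -105°, which matches the vision prediction of -104.9°. Now I'll back off 90°.

Run:
```python
from h import *
for d in [-105.5,-104,-100,-90,-75,-60,-45,-30,-20,-14.8]:
    turn(d); brief(d)
r.wait(.3); st()
shot('wrist','w8'); shot('side','s8'); shot('scene','sc8')
```

```text
-105.5 t 26.01 psi -105.22 F [-2.3 -2.1  8.1] Mz 0.196 q7 -2.33 dq 0.0 p [ 0.5656 -0.0191  0.0629]
-104 t 26.26 psi -103.75 F [-3.  -3.1  8.5] Mz 0.057 q7 -2.31 dq 0.0 p [ 0.5656 -0.0191  0.0629]
-100 t 26.51 psi -99.73 F [-2.9 -2.8  7.3] Mz 0.099 q7 -2.25 dq 0.01 p [ 0.5656 -0.0191  0.0629]
-90 t 26.83 psi -89.74 F [-2.9 -1.8  8.2] Mz 0.057 q7 -2.1 dq 0.01 p [ 0.5656 -0.0191  0.063 ]
-75 t 27.24 psi -74.75 F [-2.6 -2.   7.9] Mz 0.099 q7 -1.87 dq 0.01 p [ 0.5656 -0.0191  0.063 ]
-60 t 27.65 psi -59.75 F [-2.8 -2.5  7.3] Mz 0.039 q7 -1.65 dq 0.01 p [ 0.5656 -0.0192  0.0631]
-45 t 28.06 psi -44.76 F [-3.  -2.5  8.6] Mz 0.074 q7 -1.42 dq 0.01 p [ 0.5656 -0.0192  0.0632]
-30 t 28.47 psi -29.76 F [-2.8 -2.6  8.2] Mz 0.089 q7 -1.19 dq 0.01 p [ 0.5656 -0.0192  0.0632]
-20 t 28.79 psi -19.75 F [-3.9 -2.5  8. ] Mz 0.055 q7 -1.04 dq 0.01 p [ 0.5656 -0.0192  0.0633]
-14.8 t 29.04 psi -14.54 F [-2.9 -2.3  7.9] Mz 0.02 q7 -0.96 dq 0.01 p [ 0.5657 -0.0192  0.0633]
 t 29.34 p [ 0.5657 -0.0192  0.0633] psi -0.254 F [-3.45 -2.26  7.06] Mz [-0.553  0.587  0.133] g 0.106 q [ 0.74  0.83 -1.05  1.87  0.87  0.99 -0.96]
```

View pics/w8.png

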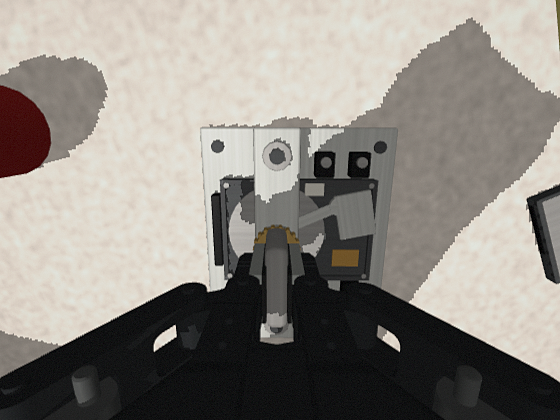

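View pics/s8.png

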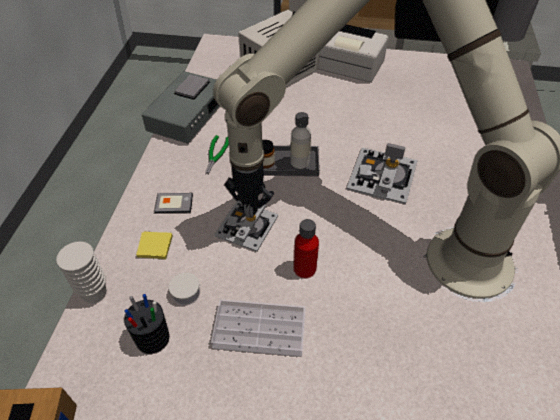

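View pics/sc8.png

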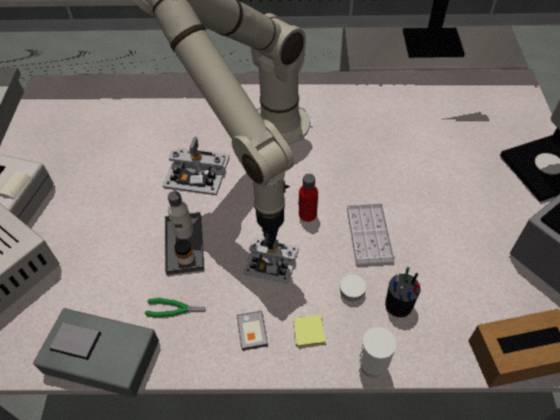

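The pictures show the spade head at (277,280), in line with the bridge and a quarter turn from its seated position. The bottle is upright in the tray at (180,215) in the scene view, and the bystanders have not moved. Handing in.

Run:
```python
from h import *
a=np.load('pics/sc8.npz'); C=cloud('scene',a['d'],a['pose'])
m=(C[...,2]>.168)&(C[...,2]<.19)&(abs(C[...,0]-.472)<.06)&(abs(C[...,1]+.29)<.05); p=C[m]; print('cap top',p.mean(0).round(4),len(p))
o=readout.get_obs(); print(o['clock'],np.abs(o['dq']).max())
r.sign_off()
```

```text
cap top [ 0.4753 -0.2911  0.1755] 119
29.4917 0.001985496238173836
the job is handed in; nothing more can be done
```

The job is done and handed in at 29.5 s of the 64 s allowed. The bottle is in the tray, and the thumbscrew is backed off a quarter turn from its stop and still gripped.

- **Bottle:** I lifted the white bottle by its cap and set it upright on the floor of the tray's free half. It touched down at the expected height and I let go. The last check put the cap top at (0.475, -0.291), about 3 mm from the tray_free point I measured. The cap top read 175.5 mm high; about 179 mm was expected with the bottle on the 4 mm tray floor. The pictures show it upright.
- **Seating the screw:** On the smaller fixture, I turned the thumbscrew about 155° clockwise in one grasp. At a tool angle of about -105° the torque jumped from about 0.05 to 0.43, then 0.65 N m. That matches the seat angle of -104.9° predicted from the pictures.
- **Backing off:** I turned it back to a tool angle of -14.5°, about 90.3° from the seat. The wrist picture shows the head in line with the bridge. The arm was still, with the grip held at 80 N.
- **Readings that disagreed:** The wrist torque was noisy by about ±0.05 N m, and its sign for the steady drag was opposite to what I expected. The jump at the stop was clear regardless. A steady force of about 8 N on the wrist stayed while gripping the head.

The pictures showed no contact with the drive and nothing else moved.

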